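Switch the sorting gate and feed the bearing

ROBOT

A 6-joint arm with a two-finger parallel gripper is mounted at the origin on a cart in front of the work surface, level with it; the furniture and walls round the work are solid. World frame = base frame: x ahead of the robot, y to its left, z up, the work surface at z = 0. Lengths are in m, angles in rad, forces in N, time in s.
With the tool pointing down it reaches from about 0.3 to 0.775 m from the base axis. Payload 14.6 kg.
Tool frame: the origin (TCP) lies on the centre line of the jaws, within the pads' length; the fingertips stand 19 mm ahead of it and the grasp point (between the pads) is the TCP; y points along the fingers, x is the direction in which the jaws open and shut, and the axes are right-handed (so a half turn about y gives the same grasp; the last joint's range is limited). The gripper opens to 94 mm and grips with 3 to 60 N. Pads are 16 mm wide; open, the fingers measure 119 mm over their backs; the gripper's body (75 mm by 177 mm) begins 78 mm behind the grasp point.
Start: joints at [-1.233, 0.3, 1.521, -0, 1.321, -0.067], TCP at [0.217, -0.506, 0.224] pointing down, gripper open.
Joint ranges: [-3.03, 3.03], [-0.79, 2.21], [0.23, 2.52], [-1.04, 4.18], [0, 3.07], [-2.55, 2.55]. Speed limits (rad/s): [2.22, 2.22, 2.57, 3.14, 3.14, 3.14].

INTERFACE

Orientations are given as [roll, pitch, yaw] about the fixed x, y, z axes, in that order (R = Rz(yaw) Ry(pitch) Rx(roll)).
In Python, from station import get_obs, cams, workorder gives the robot as it stands.
- The arm moves only by the shell command python3 -m handwheel 'ROWS' [FORCE]. ROWS is JSON, a list of rows, each an object of numbers: "fingers": the opening, from -1 (shut) to 1 (fully open); "x", "y", "z": the shift along the tool's x, y, z in m; "spin": the turn about the tool's y in degrees. In form: [{"fingers": .., "x": .., "y": .., "z": .., "spin": ..}, ...]. A call has exactly 10 rows; each row is the pose to reach, as a shift and turn from the pose commanded when the call began, along the tool's axes at that moment; what a row does not reach only later rows make up. A row lasts 1/10 s, in which the tool goes at most 50 mm and 8.59 degrees, less where a joint would pass 70% of its speed; a pose out of reach is approached as far as the arm can. A call with a gripper value outside its range is refused whole. The fingers move at their own pace and stop on an object; FORCE is the grip in N (left out, the last holds). Time passes only in rows, so rows that repeat a pose let the fingers close, or fill a call up. It gives the time, the measured TCP pose, the force and the opening at its end, in the units of the state.
- get_obs(): the state, without advancing time (a new reading comes with each control period).
- cams.camera(name): name is "side" or "top"; returns (picture, depth): 384x512x3 uint8, red, green, blue; 384x512 float32, m along the optical axis (not along the pixel's ray), 0 where there is no reading.
- cams.get_calibration(name): a dict with "fx", "fy", "cx", "cy" (pixels), "dist" ([k1, k2, p1, p2, k3] as OpenCV has them; the pictures are not rectified), "view" (4x4, takes a point from world to camera coordinates). Camera axes: x right, y down, z forward; pixel columns grow to the right and rows downward; lengths in m; the calibration is good to about 2 mm. A picture is of the moment at which its call begins. get_calibration takes no time and is no camera call.
- workorder.hand_in(): hands the job in, once; it reports no verdict.
The state is a dict: "time_s": time; "qpos": joint angles; "joint_vel": joint speeds; "tau": joint torques, N m; "ee_pos": TCP position; "eef_rot": TCP orientation; "force": force on the tool from outside, world axes, zero at the start; "moment": the same for the moment, N m; "grip_width": finger opening in m.
Only numpy, scipy, OpenCV 4.12 (cv2) and the standard library are available. Lean on these libraries where they do the work, as an engineer would, in place of code of your own. Each camera call takes 0.05 s, during which the arm holds its last target. There are 200 camera calls.

TASK

The bench sorter's seesaw gate is set to feed the left-hand tray, where the gears go. With the fingertips, press its raised right-hand thumb pad down until the gate has rocked fully over to its other stop, then push the ball bearing along the deck and off its far edge, so that it slides down the gate and the right-hand chute into the right-hand tray. Push it only, do not pick it up; leave the gear waiting beside it on the deck, leave the gate rocked over, and do not disturb the other things on the bench.

Things in the scene. Friction and masses are not known exactly. Their poses are not given: they have to be found in the camera images.
- sorter: Fixed bench sorter, 520 mm wide (y), 205 mm deep; origin on the bench under the gate's middle; x away from the robot, y left, z up, yawed a little. A seesaw trough (the gate) between two sloping chutes, each leading to an open tray; feed deck on the robot's side. One gear lies fixed in the left tray. Polished metal: parts slide easily (friction about 0.15). Pivot post behind the gate, 175 mm high.
- gate (a joint): Tilt of the seesaw gate, rad: -0.45 left end fully down (feeds left), +0.45 right end fully down (feeds right); stops at both. Stiff pivot: stays where left; about 2 N down on a pad moves it. Trough 260 mm long (y), floor 75 mm wide, far wall 30 mm high at sorter x = 37 mm; pivot axis along x at z = 147 mm, floor 8 mm above it.
- pad_right (a point): Middle of the top of the gate's right thumb pad, a flat steel tab 34 (x) by 36 (y) by 5 mm on the robot's side of the gate, at sorter x = -64 mm. It tilts with the gate: in the sorter's frame y = -88 mm, z = 222 mm when fully up, y = -113 mm, z = 124 mm when fully down. Nothing stands under it.
- pad_left (a point): The same on the left-hand thumb pad.
- bearing_mid (a point): Centre (half-way up, 7 mm above the deck) of the ball bearing, a flat steel ring 47 mm across, 14 mm thick, about 0.12 kg, lying flat in one of the two deck lanes (left or right, it varies).
- gear_mid (a point): Centre (half-way up, 13 mm above the deck) of the dark toothed gear, 42 mm across, 26 mm high, standing in the other lane.
- deck_edge (a point): Middle of the deck's far edge, on its top (z = 186 mm in the sorter's frame, x = -38 mm); axes as the sorter's. The deck reaches 100 mm from here towards the robot and 60 mm to either side. Three ribs along x, 4 mm wide, 7 mm high, at y = -58, 0, 58 mm, make two lanes 54 mm wide, open at both ends. Beyond the edge things drop 5 to 60 mm onto the gate.
- tray_right (a point): Middle of the inner floor of the right-hand tray, 11 mm above the bench; axes as the sorter's. Inside 92 mm (x) by 94 mm (y), side walls 52 mm high.
- tray_left (a point): The same for the left-hand tray.
- tape_measure: Yellow tape measure 34 x 79 x 64 mm high, origin under its centre, on the bench in front of the left-hand tray. Leave alone.
- spanner: Small steel spanner 23 x 129 x 6 mm, origin under its centre, on the bench in front of the right-hand tray. Leave alone.
- bearing: The same ball bearing: its origin, under its centre.
There are look-alikes about, which are no part of the job. What is shaped like the bearing but black, orange or purple is not meant.

How it is judged:
By the outcome, as a careful person would: the job done as asked, in the order asked, and still so for the second after the job is handed in, with the robot touching nothing.
It also fails if it takes over 38 s, if anything falls off the work surface, if the arm or the gripper's body presses on something with over 40 N, if the wrist force passes 120 N, or if a joint passes its speed limit or range.

## Working session

There is one attempt and no reset: what is moved stays moved. The work goes in short steps, Python scripts to look and compute and a shell command to move; the robot and the scene stay as the last step left them, time stands still between calls to the robot, and variables do not carry over. Pictures are saved under pics/ and viewed, about 8 in all and at most 12, crops included, and the job is handed in when it is done.

```bash
mkdir -p pics; ls
python3 - <<'E'
from station import get_obs,cams,workorder
import cv2,numpy as np
o=get_obs(); print({k:np.round(v,3).tolist() for k,v in o.items()})
for n in("side","top"):
    p,d=cams.camera(n); c=cams.get_calibration(n); print(n,c)
    cv2.imwrite(f"pics/{n}0.png",p[:,:,::-1]); np.savez(f"{n}0.npz",p=p,d=d)
a=[cv2.imread(f"pics/{n}0.png") for n in("side","top")]
cv2.imwrite("pics/top0b.png",cv2.resize(a[1],(800,600)));cv2.imwrite("pics/side0b.png",cv2.resize(a[0],(800,600)))
E
```

```text
pics
{'time_s': 0.0, 'qpos': [-1.233, 0.3, 1.522, -0.0, 1.321, -0.067], 'joint_vel': [0.001, -0.0, 0.001, -0.001, 0.0, -0.0], 'tau': [-0.002, -53.182, -35.273, 0.071, 0.024, -0.0], 'ee_pos': [0.217, -0.505, 0.224], 'eef_rot': [-1.571, 0.001, -1.166], 'force': [0.541, 0.209, 0.601], 'moment': [0.001, 0.019, -0.029], 'grip_width': 0.094}
side {'fx': 459.5060757192749, 'fy': 459.5060757192749, 'cx': 248.07333049949835, 'cy': 194.43962893910793, 'dist': array([0.06400437, 0.        , 0.        , 0.        , 0.        ]), 'view': array([[-0.9653133 , -0.26082563,  0.01184151,  0.58886172],
       [-0.19043587,  0.67232486, -0.7153415 ,  0.082596  ],
       [ 0.17861805, -0.69278371, -0.69867469,  1.47870717],
       [ 0.        ,  0.        ,  0.        ,  1.        ]])}
top {'fx': 455.671376860883, 'fy': 455.671376860883, 'cx': 252.92820949576713, 'cy': 189.32400340724448, 'dist': array([-0.01977869,  0.        ,  0.        ,  0.        ,  0.        ]), 'view': array([[ 0.06675255, -0.99776605,  0.00264501,  0.19308852],
       [-0.97555648, -0.06582248, -0.20965914,  0.5784689 ],
       [ 0.20936487,  0.01141492, -0.97777096,  1.15796345],
       [ 0.        ,  0.        ,  0.        ,  1.        ]])}
```

View pics/top0b.png

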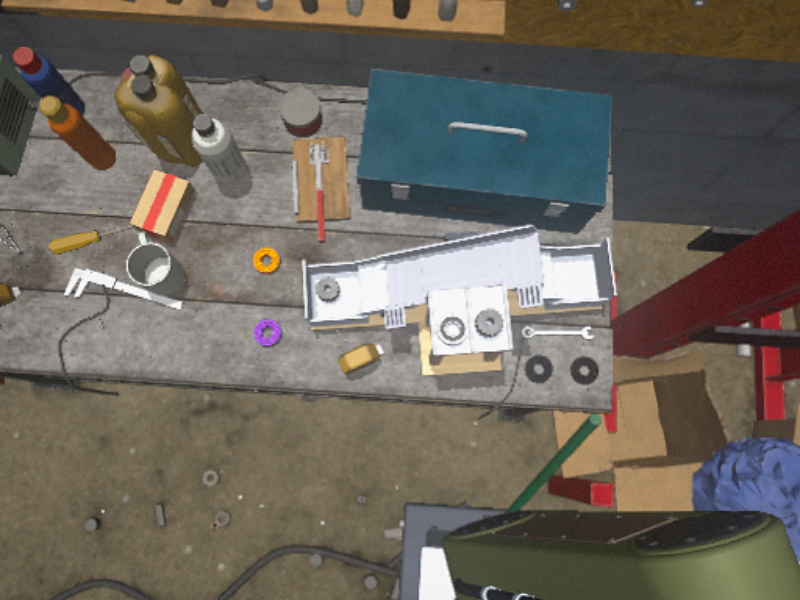

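View pics/side0b.png

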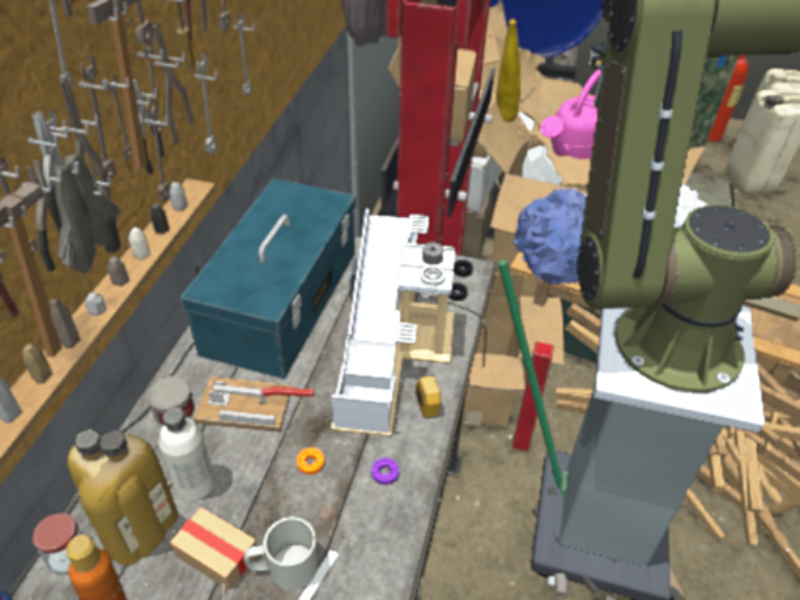

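The top view shows the bearing in the left lane at (452,330) and the gear in the right lane at (489,322), both in 800x600 pixels. The raised right pad is at (529,293) and the lowered left pad at (396,317). The side view agrees. Next I'll turn depth into positions.

```bash
cat > h.py <<'E'
import numpy as np,cv2
from station import get_obs,cams
def cloud(n,d):
    c=cams.get_calibration(n);K=np.array([[c['fx'],0,c['cx']],[0,c['fy'],c['cy']],[0,0,1]])
    v,u=np.mgrid[:384,:512]
    q=cv2.undistortPoints(np.stack([u,v],-1).reshape(-1,1,2).astype(np.float64),K,c['dist']).reshape(384,512,2)
    P=np.dstack([q*d[...,None],d]); T=c['view']
    return (P-T[:3,3])@T[:3,:3]
E
python3 - <<'E'
from h import *
z=np.load("top0.npz");P=cloud("top",z['d']);H=P[...,2]
s=lambda x,y:(int(x*.64),int(y*.64))
for n,(x,y) in dict(bear_hole=(452,330),gear=(489,322),padR=(529,293),padL=(396,317),deckL=(436,300),deckR=(505,340),trayR=(575,280)).items():
    u,v=s(x,y);print(n,P[v,u].round(4))
m=np.zeros((384,512),bool);m[int(280*.64):int(365*.64),int(420*.64):int(520*.64)]=1
dk=m&(abs(H-.186)<.0035);q=P[dk][:,:2]
print(len(q),np.median(H[dk]));r=cv2.minAreaRect((q*1000).astype(np.float32));print(r,cv2.boxPoints(r))
def obj(lo,hi,u0,u1,nm):
    k=m&(H>lo)&(H<hi);k[:, :int(u0*.64)]=0;k[:,int(u1*.64):]=0;k[:int(295*.64)]=0
    w=P[k];print(nm,len(w),cv2.minEnclosingCircle((w[:,:2]*1000).astype(np.float32)),w.mean(0))
obj(.196,.206,436,468,"bearing");obj(.207,.218,472,506,"gear")
for nm,(a,b,c,e) in dict(R=(518,545,283,306),L=(383,408,306,330)).items():
    w=P[int(c*.64):int(e*.64),int(a*.64):int(b*.64)].reshape(-1,3)
    w=w[(w[:,2]>.2)] if nm=='R' else w[(abs(w[:,2]-.124)<.02)]
    print(nm,len(w),w.min(0),w.max(0),np.median(w,0))
E
```

```text
bear_hole [0.4908 0.1411 0.1858]
gear [0.5059 0.0875 0.1892]
padR [0.5485 0.0331 0.222 ]
padL [0.5173 0.2283 0.1287]
deckL [0.5347 0.1674 0.1878]
deckR [0.4813 0.0606 0.1893]
trayR [ 0.6253 -0.0873  0.0148]
1258 0.18648429815573314
((513.6394653320312, 111.77056884765625), (110.03459930419922, 131.37945556640625), 8.122572898864746) [[449.89273  169.02783 ]
 [468.45547   38.966373]
 [577.3862    54.513306]
 [558.8235   184.57477 ]]
bearing 262 ((505.8970947265625, 137.2805938720703), 39.630619049072266) [0.49042624 0.14246171 0.19998926]
gear 217 ((502.45684814453125, 88.86612701416016), 20.965295791625977) [0.50201884 0.08881201 0.21258406]
R 215 [0.30900306 0.00960374 0.20397329] [0.56750884 0.21751536 1.25299361] [0.54684327 0.03089708 0.22236631]
L 197 [0.49757858 0.21153768 0.10405551] [0.53966603 0.24944423 0.13597042] [0.51753846 0.2303339  0.12542908]
```

```bash
python3 -m handwheel '[{"fingers":-1,"x":0,"y":-0.03,"z":0,"spin":-2},{"fingers":-1,"x":-0.02,"y":-0.06,"z":0.03,"spin":-6},{"fingers":-1,"x":-0.04,"y":-0.076,"z":0.06,"spin":-11},{"fingers":-1,"x":-0.06,"y":-0.076,"z":0.09,"spin":-17},{"fingers":-1,"x":-0.085,"y":-0.076,"z":0.12,"spin":-23},{"fingers":-1,"x":-0.11,"y":-0.076,"z":0.157,"spin":-29},{"fingers":-1,"x":-0.135,"y":-0.076,"z":0.193,"spin":-35},{"fingers":-1,"x":-0.16,"y":-0.076,"z":0.23,"spin":-41},{"fingers":-1,"x":-0.185,"y":-0.076,"z":0.265,"spin":-47},{"fingers":-1,"x":-0.2,"y":-0.076,"z":0.286,"spin":-50}]'
cat > goto.py <<'E'
# shift (tool axes) from the current pose to sorter-frame point / height of the fingertips
import sys;from h import *
from scipy.spatial.transform import Rotation as R
O=np.array([.598,.128]);YAW=np.radians(8.2)
def rep(sx,sy,tip):
    o=get_obs();A=R.from_euler('xyz',o['eef_rot']).as_matrix();c,s=np.cos(YAW),np.sin(YAW)
    t=np.r_[O+np.array([[c,-s],[s,c]])@[sx,sy],tip+.019]
    cur=np.array([[c,s],[-s,c]])@(np.array(o['ee_pos'])[:2]-O)
    print('now sorter',cur.round(4),'tip',round(o['ee_pos'][2]-.019,4),'rot',np.round(o['eef_rot'],3),'F',np.round(o['force'],1),'t',o['time_s'])
    print('shift',(A.T@(t-o['ee_pos'])).round(4),'spin',np.degrees(-(YAW-np.arctan2(A[1,0],A[0,0]))).round(1))
if __name__=="__main__": rep(*map(float,sys.argv[1:4]))
E
python3 goto.py -.064 -.092 .281
```

```text
time_s: 1.1
ee_pos: [0.4016, -0.2067, 0.3004]
eef_rot: [-1.571, 0.0, -0.288]
force: [-0.4, -0.1, -0.1]
grip_width: 0.0174
now sorter [-0.2421 -0.3033] tip 0.2814 rot [-1.571  0.    -0.288] F [-0.4 -0.1 -0.1] t 1.1
shift [0.0736 0.0004 0.2664] spin -24.7
```

```bash
python3 -m handwheel '[{"fingers":-1,"x":0.01,"y":0,"z":0.035,"spin":-4},{"fingers":-1,"x":0.02,"y":0,"z":0.07,"spin":-8},{"fingers":-1,"x":0.03,"y":0,"z":0.11,"spin":-12},{"fingers":-1,"x":0.04,"y":0,"z":0.15,"spin":-16},{"fingers":-1,"x":0.05,"y":0,"z":0.19,"spin":-20},{"fingers":-1,"x":0.062,"y":0,"z":0.23,"spin":-23},{"fingers":-1,"x":0.073,"y":0,"z":0.264,"spin":-24.5},{"fingers":-1,"x":0.073,"y":0,"z":0.264,"spin":-24.5},{"fingers":-1,"x":0.073,"y":0,"z":0.264,"spin":-24.5},{"fingers":-1,"x":0.073,"y":0,"z":0.264,"spin":-24.5}]'
python3 goto.py -.064 -.092 .232
python3 - <<'E'
from h import *
p,d=cams.camera("side");cv2.imwrite("pics/s1.png",cv2.resize(p[110:290,190:340,::-1],None,fx=3.3,fy=3.3))
p,d=cams.camera("top");cv2.imwrite("pics/t1.png",cv2.resize(p[130:250,180:400,::-1],None,fx=3,fy=3))
E
```

```text
time_s: 2.1
ee_pos: [0.5466, 0.0219, 0.3004]
eef_rot: [-1.571, 0.0, 0.133]
force: [-0.6, -0.3, -0.3]
grip_width: 0.0003
now sorter [-0.066  -0.0977] tip 0.2814 rot [-1.571  0.     0.133] F [-0.6 -0.3 -0.3] t 2.1
shift [0.002  0.0494 0.0057] spin -0.6
```

View pics/s1.png

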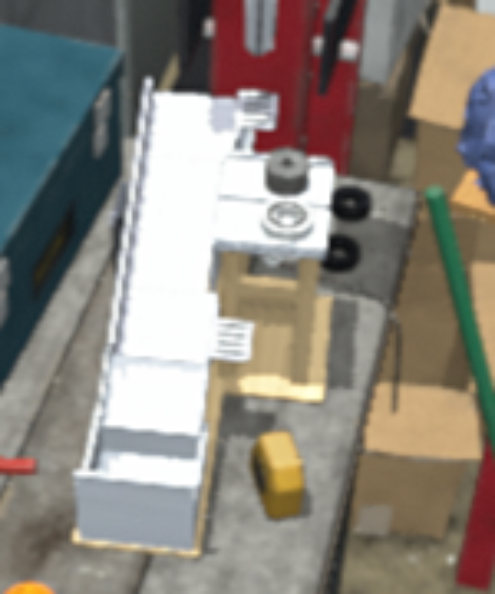

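The side crop shows the scene unchanged, but the arm isn't above the right pad at crop (257,107), where it should be. I'll check the full view.

Run:
```python
from h import *
a,d=cams.camera("side");b,e=cams.camera("top");cv2.imwrite("pics/both.png",cv2.resize(np.hstack([a,b])[:,:,::-1],(800,300)))
c=cams.get_calibration("side");print(c['view'].round(3)[:3].tolist());print(get_obs()['time_s'],get_obs()['qpos'])
for n in("side","top"):
    c=cams.get_calibration(n);q=c['view']@[.5466,.0219,.28,1];print(n,q[:2]/q[2]*c['fx']+[c['cx'],c['cy']],q[2])
```

```text
[[-0.965, -0.261, 0.012, 0.589], [-0.19, 0.672, -0.715, 0.083], [0.179, -0.693, -0.699, 1.479]]
2.3 [-2.70172436e-02  2.46873531e-01  1.41218874e+00 -1.36917448e-05
  1.48214677e+00 -1.60084127e-01]
side [267.86804259 124.76092426] 1.3655389210562847
top [348.02658989 182.51940758] 0.998876412439956
```

View pics/both.png

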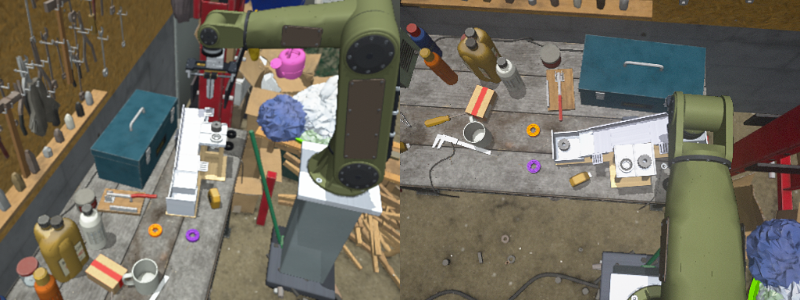

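The arm is where expected: the fingertips are above the right pad in both views, so the earlier crop was just tight. Next I press, following the pad's arc.

```bash
python3 -m handwheel '[{"fingers":-1,"x":0.002,"y":0.02,"z":0.006,"spin":-0.6},{"fingers":-1,"x":0.002,"y":0.04,"z":0.006,"spin":-0.6},{"fingers":-1,"x":0.002,"y":0.05,"z":0.006,"spin":-0.6},{"fingers":-1,"x":0.002,"y":0.056,"z":0.005,"spin":-0.6},{"fingers":-1,"x":0.002,"y":0.062,"z":0.003,"spin":-0.6},{"fingers":-1,"x":0.002,"y":0.069,"z":0,"spin":-0.6},{"fingers":-1,"x":0.002,"y":0.076,"z":-0.003,"spin":-0.6},{"fingers":-1,"x":0.002,"y":0.083,"z":-0.006,"spin":-0.6},{"fingers":-1,"x":0.002,"y":0.094,"z":-0.01,"spin":-0.6},{"fingers":-1,"x":0.002,"y":0.105,"z":-0.014,"spin":-0.6}]'
python3 goto.py -.064 -.113 .128
```

```text
time_s: 3.3
ee_pos: [0.5508, 0.0087, 0.1945]
eef_rot: [-1.571, -0.0, 0.145]
force: [0.2, 0.8, 1.8]
grip_width: 0.0002
now sorter [-0.0637 -0.1114] tip 0.1755 rot [-1.571 -0.     0.145] F [0.2 0.8 1.8] t 3.3
shift [-0.0003  0.0475 -0.0016] spin 0.1
```

Contact force is about 2 N, so the pad is being pressed. I'll continue down to the stop.

```bash
python3 -m handwheel '[{"fingers":-1,"x":0,"y":0.01,"z":-0.002,"spin":0},{"fingers":-1,"x":0,"y":0.02,"z":-0.003,"spin":0},{"fingers":-1,"x":0,"y":0.028,"z":-0.003,"spin":0},{"fingers":-1,"x":0,"y":0.035,"z":-0.002,"spin":0},{"fingers":-1,"x":0,"y":0.04,"z":-0.002,"spin":0},{"fingers":-1,"x":0,"y":0.044,"z":-0.001,"spin":0},{"fingers":-1,"x":0,"y":0.047,"z":-0.001,"spin":0},{"fingers":-1,"x":0,"y":0.049,"z":-0.001,"spin":0},{"fingers":-1,"x":0,"y":0.049,"z":-0.001,"spin":0},{"fingers":-1,"x":0,"y":0.049,"z":-0.001,"spin":0}]'
python3 goto.py -.064 -.113 .128
```

```text
time_s: 4.3
ee_pos: [0.5511, 0.0079, 0.1467]
eef_rot: [-1.571, -0.001, 0.145]
force: [-0.7, 0.2, 3.0]
grip_width: 0.0002
now sorter [-0.0636 -0.1121] tip 0.1277 rot [-1.571e+00 -1.000e-03  1.450e-01] F [-0.7  0.2  3. ] t 4.3
shift [-0.0004 -0.0003 -0.0009] spin 0.1
```

```bash
python3 -m handwheel '[{"fingers":-1,"x":0,"y":0.001,"z":0,"spin":0},{"fingers":-1,"x":0,"y":0.001,"z":0,"spin":0},{"fingers":-1,"x":0,"y":0.002,"z":0,"spin":0},{"fingers":-1,"x":0,"y":0.002,"z":0,"spin":0},{"fingers":-1,"x":0,"y":0.003,"z":0,"spin":0},{"fingers":-1,"x":0,"y":0.003,"z":0,"spin":0},{"fingers":-1,"x":0,"y":0.003,"z":0,"spin":0},{"fingers":-1,"x":0,"y":0.003,"z":0,"spin":0},{"fingers":-1,"x":0,"y":0.003,"z":0,"spin":0},{"fingers":-1,"x":0,"y":0.003,"z":0,"spin":0}]'
python3 goto.py -.064 -.113 .128
```

```text
time_s: 5.3
ee_pos: [0.5519, 0.0074, 0.1455]
eef_rot: [-1.572, -0.003, 0.145]
force: [-2.8, -3.5, 18.8]
grip_width: 0.0006
now sorter [-0.0628 -0.1128] tip 0.1265 rot [-1.572 -0.003  0.145] F [-2.8 -3.5 18.8] t 5.3
shift [-0.0012 -0.0015 -0.0002] spin 0.1
```

The force rose to 19 N with no further travel, so the gate is on its stop. I'll lift off, move over behind the bearing, and look.

```bash
python3 -m handwheel '[{"fingers":-1,"x":0,"y":-0.03,"z":0,"spin":0},{"fingers":-1,"x":0,"y":-0.07,"z":0,"spin":0},{"fingers":-1,"x":0,"y":-0.11,"z":0,"spin":0},{"fingers":-1,"x":-0.02,"y":-0.14,"z":0.02,"spin":0},{"fingers":-1,"x":-0.045,"y":-0.14,"z":0.055,"spin":0},{"fingers":-1,"x":-0.07,"y":-0.14,"z":0.09,"spin":0},{"fingers":-1,"x":-0.092,"y":-0.14,"z":0.125,"spin":0},{"fingers":-1,"x":-0.092,"y":-0.14,"z":0.142,"spin":0},{"fingers":-1,"x":-0.092,"y":-0.14,"z":0.142,"spin":0},{"fingers":-1,"x":-0.092,"y":-0.14,"z":0.142,"spin":0}]'
python3 goto.py -.155 .029 .191
python3 - <<'E'
from h import *
p,d=cams.camera("side");cv2.imwrite("pics/s2.png",cv2.resize(p[90:290,190:350,::-1],None,fx=3,fy=3))
q=cloud("side",d)[90:290,190:350]
E
```

```text
time_s: 6.3
ee_pos: [0.4395, 0.1351, 0.2833]
eef_rot: [-1.571, 0.0, 0.145]
force: [-0.2, -0.5, 0.4]
grip_width: 0.0006
now sorter [-0.1559  0.0296] tip 0.2643 rot [-1.571  0.     0.145] F [-0.2 -0.5  0.4] t 6.3
shift [ 0.0009  0.0733 -0.0006] spin 0.1
```

View pics/s2.png

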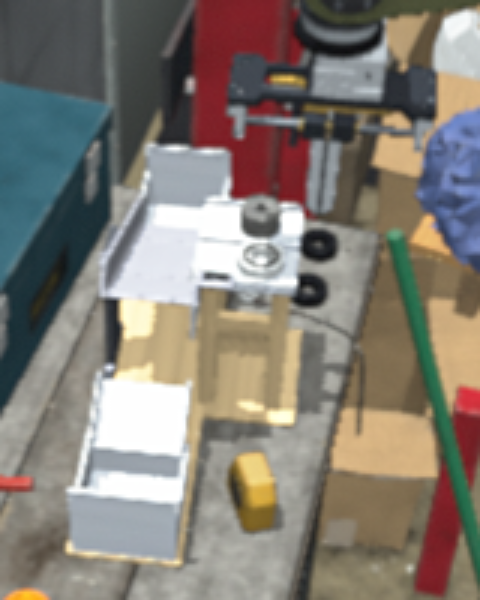

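The gate is rocked over: its left end now stands high at (150,300). The bearing is at (262,258) and the gear at (262,213), both undisturbed. The shut fingers are at (322,185), robot-side of the bearing. I'll descend and start pushing.

```bash
python3 -m handwheel '[{"fingers":-1,"x":-0.002,"y":0.03,"z":0,"spin":0},{"fingers":-1,"x":-0.002,"y":0.06,"z":0,"spin":0},{"fingers":-1,"x":-0.002,"y":0.073,"z":0,"spin":0},{"fingers":-1,"x":-0.002,"y":0.073,"z":0,"spin":0},{"fingers":-1,"x":0.006,"y":0.073,"z":0,"spin":0},{"fingers":-1,"x":0.014,"y":0.073,"z":0,"spin":0},{"fingers":-1,"x":0.022,"y":0.073,"z":0,"spin":0},{"fingers":-1,"x":0.03,"y":0.073,"z":0,"spin":0},{"fingers":-1,"x":0.038,"y":0.073,"z":0,"spin":0},{"fingers":-1,"x":0.046,"y":0.073,"z":0,"spin":0}]'
python3 goto.py -.042 .029 .191
python3 - <<'E'
from h import *
p,d=cams.camera("side");cv2.imwrite("pics/s3.png",cv2.resize(p[120:210,220:320,::-1],None,fx=5,fy=5))
E
```

```text
time_s: 7.35
ee_pos: [0.4857, 0.142, 0.2105]
eef_rot: [-1.571, -0.0, 0.145]
force: [0.6, -0.1, 0.4]
grip_width: 0.0003
now sorter [-0.1092  0.0298] tip 0.1915 rot [-1.571 -0.     0.145] F [ 0.6 -0.1  0.4] t 7.35
shift [ 0.0672  0.0005 -0.0009] spin 0.1
```

View pics/s3.png

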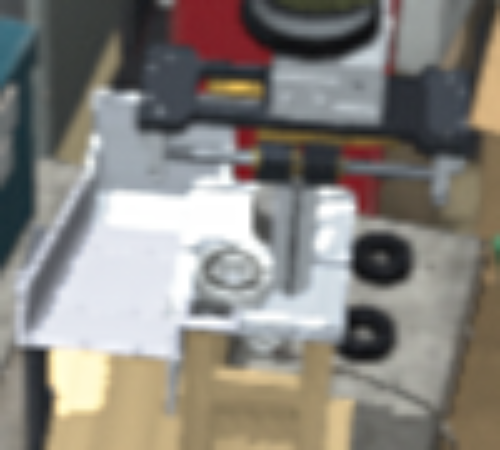

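The bearing (at (232,268)) is moving along its lane ahead of the fingers (at (293,240)), and the gear is still behind them. I'll push it over the edge.

```bash
python3 -m handwheel '[{"fingers":-1,"x":0.009,"y":0,"z":0,"spin":0},{"fingers":-1,"x":0.018,"y":0,"z":0,"spin":0},{"fingers":-1,"x":0.027,"y":0,"z":0,"spin":0},{"fingers":-1,"x":0.036,"y":0,"z":0,"spin":0},{"fingers":-1,"x":0.045,"y":0,"z":0,"spin":0},{"fingers":-1,"x":0.054,"y":0,"z":0,"spin":0},{"fingers":-1,"x":0.062,"y":0,"z":0,"spin":0},{"fingers":-1,"x":0.068,"y":0,"z":0,"spin":0},{"fingers":-1,"x":0.068,"y":0,"z":0,"spin":0},{"fingers":-1,"x":0.068,"y":0,"z":0,"spin":0}]'
python3 goto.py -.155 .029 .26
python3 - <<'E'
from h import *
p,d=cams.camera("side");cv2.imwrite("pics/s4.png",cv2.resize(p[110:210,210:320,::-1],None,fx=5,fy=5))
E
```

```text
time_s: 8.4
ee_pos: [0.5521, 0.1516, 0.2103]
eef_rot: [-1.571, 0.0, 0.145]
force: [0.5, 0.0, -0.6]
grip_width: 0.0005
now sorter [-0.042  0.03 ] tip 0.1913 rot [-1.571  0.     0.145] F [ 0.5  0.  -0.6] t 8.4
shift [-0.113  -0.0686 -0.0008] spin 0.1
```

View pics/s4.png

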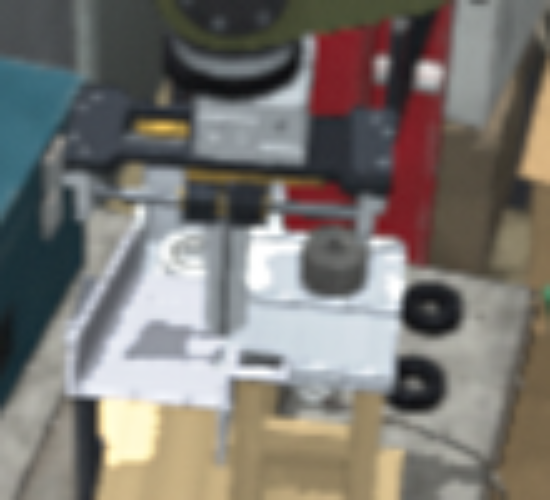

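The bearing is off the deck and on the gate at (187,250), sliding right. The gear is still on the deck at (335,260). I'll retreat up and back towards the robot, then check.

```bash
python3 -m handwheel '[{"fingers":-1,"x":0,"y":-0.03,"z":0,"spin":0},{"fingers":-1,"x":0,"y":-0.07,"z":0,"spin":0},{"fingers":-1,"x":-0.03,"y":-0.1,"z":0,"spin":0},{"fingers":-1,"x":-0.07,"y":-0.1,"z":0,"spin":0},{"fingers":-1,"x":-0.11,"y":-0.1,"z":0,"spin":0},{"fingers":-1,"x":-0.15,"y":-0.1,"z":0,"spin":0},{"fingers":-1,"x":-0.18,"y":-0.1,"z":0,"spin":0},{"fingers":-1,"x":-0.2,"y":-0.1,"z":0,"spin":0},{"fingers":-1,"x":-0.2,"y":-0.1,"z":0,"spin":0},{"fingers":-1,"x":-0.2,"y":-0.1,"z":0,"spin":0}]'
python3 - <<'E'
from h import *
p,d=cams.camera("top");p2,d2=cams.camera("side")
a=cv2.resize(p[130:260,180:400,::-1],(790,467));cv2.imwrite("pics/t5.png",a)
np.savez("t5.npz",p=p,d=d,p2=p2,d2=d2)
E
```

```text
time_s: 9.45
ee_pos: [0.3545, 0.1228, 0.3108]
eef_rot: [-1.571, -0.001, 0.145]
force: [0.6, 0.0, 0.0]
grip_width: 0.0002
```

View pics/t5.png

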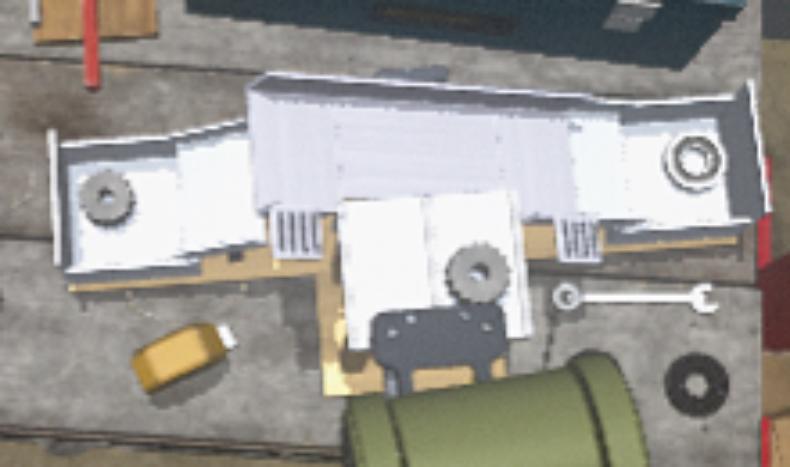

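The bearing lies in the right tray at (694,158). The gear is on the deck at (478,273), and the spanner and tape measure haven't moved. I'll do a quick numeric check, then hand in.

Run:
```python
from h import *
from station import workorder
z=np.load("t5.npz");P=cloud("top",z['d']);f=lambda x,y:(int(130+y*130/467),int(180+x*220/790))
c,s=np.cos(.143),np.sin(.143)
for n,q in dict(bearing=(672,160),gear=(478,290),padL=(300,235),padR=(580,240)).items():
    p=P[f(*q)];d=p[:2]-[.598,.128];print(n,p.round(3),'sorter',(c*d[0]+s*d[1]).round(3),(-s*d[0]+c*d[1]).round(3))
print(workorder.hand_in())
```

```text
bearing [ 0.636 -0.081  0.026] sorter 0.008 -0.213
gear [0.492 0.088 0.214] sorter -0.111 -0.025
padL [0.519 0.205 0.219] sorter -0.068 0.088
padR [0.549 0.007 0.122] sorter -0.066 -0.113
the job is handed in; nothing more can be done
None
```

The job is done and handed in at about 9.6 s of the 38 s allowed. I pressed the right thumb pad down to its stop, where the force rose to 19 N with no further travel. Then, with shut fingertips, I pushed the bearing along the left lane and off the deck's far edge. It slid down the gate into the right-hand tray.

The last checks agreed, and none failed:
- **Bearing:** it lies flat in the right tray, with its top at z of about 26 mm.
- **Gate:** it is still fully over; the left pad measures 219 mm high and the right pad 122 mm.
- **Gear:** it is still standing in its lane.
- **Spanner and tape measure:** they look unmoved in the last picture, which I judged by eye only.
- **Arm:** it is clear and touching nothing.

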